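# Switch on the warmer under the fresh rolls

## Task

Fresh round rolls have just been put out on one of the three bread warmers. Switch that warmer on: flip its black toggle bat across to the green-dot side so that it snaps over and stays there. Leave the switches of the other two warmers as they are.

Things in the scene. Friction and masses are not known exactly. Their poses are not given: they have to be found in the camera images.
- rolls_pivot (a point): Fixed pivot of the bat on the warmer with six round golden rolls. Axes: x to the bread, y to the green dot (on), -y to the white dot (off), z up. Set in a flat ledge, 2 mm above its top, 47 mm above the counter. Bat: black rod 9 mm thick, 13 mm ball end 38 mm from the pivot; off, the ball is at y -15.5, z +35 mm; on, at y +15.5. In +x a dish starts 48 mm away (5 mm up), rolls 61 mm (35 mm up)
- rolls_switch (a joint): Bat of the rolls warmer, swinging in the pivot's y-z plane: 0 = off (leaning to the white dot), 0.84 rad = on (leaning to the green dot), 0.42 = upright. Starts off. A spring snaps it from the centre to the nearer end; about 2 N sideways at the ball takes it over. A steel collar 26 mm across rises 2 mm above the pivot; the ledge is otherwise clear for 80 mm either side in y
- waffles_switch (a joint): Same bat and joint values, on the warmer with six square brown waffles; starts on (0.84) and must stay on. All three warmers are alike: pale-blue boxes fixed to the counter side by side, 220 (x) by 170 (y) by 45 mm high, the pivot on the middle line 32 mm in from the front edge, which faces the robot
- empty_switch (a joint): Same bat and joint values, on the warmer whose white dish is bare; starts off (0) and must stay off

How it is judged (in metres and radians):
At the end, for the whole second after the job is handed in: The rolls warmer's bat rests over on the green-dot side (joint above 0.7 of 0.84 rad), the waffles warmer's bat is still on (above 0.7) and the empty warmer's bat still off (below 0.14) (value of joint each of rolls_switch, waffles_switch above 0.7 rad and value of joint empty_switch below 0.14 rad); the robot touches nothing.
It fails at once if the switch of the waffles warmer is flipped off (value of joint waffles_switch below 0.42 rad).
It fails at once if the switch of the empty warmer is flipped on (value of joint empty_switch above 0.42 rad).
It also fails if it takes over 32 s, if anything falls off the work surface, if the arm or the gripper's body presses on something with over 40 N, if the wrist force passes 120 N, or if a joint passes its speed limit or range.

## Robot

A 6-joint arm with a two-finger parallel gripper is mounted at the origin on the work surface. World frame = base frame: x ahead of the robot, y to its left, z up, the work surface at z = 0. Lengths are in mm, angles in rad, forces in N, time in s.
With the tool pointing down it reaches from about 275 to 1000 mm from the base axis. Payload 8.4 kg.
Tool frame: the origin (TCP) lies midway between the tips of the shut fingers; the grasp point (between the pads) lies 19 mm behind it; z points along the fingers, y is the line along which they close (so a half turn about z gives the same grasp; the last joint's range is limited). The gripper opens to 85 mm and grips with 20 to 120 N. Pads are 22 mm wide; open, the fingers measure 114 mm over their backs; the gripper's body (76 mm by 85 mm) begins 54 mm behind the grasp point. The pads swing forward as they close: fully open they stand 13 mm farther back than shut.
Start: joints at [1.244, 0.353, 1.633, -0, 1.155, -0.002], TCP at [199.448, 592.325, 231.281] pointing down, gripper open.
Joint ranges: [-2.63, 2.63], [-0.92, 2.1], [0.06, 2.66], [-1.3, 4.44], [0, 2.69], [-3.02, 3.02]. Speed limits (rad/s): [2.22, 2.22, 2.79, 3.14, 3.14, 3.14].

## Interface

Orientations are given as a unit quaternion [w, x, y, z].
In Python, from workcell import read_state, grab_frame, hand_in gives the robot as it stands.
- The arm moves only by the tool drive_tool, never from a script. Its argument "deltas" is one flat list of numbers, 7 for each row, row after row: the opening, from -1 (shut) to 1 (fully open), then the shift along the tool's x, y, z in units of 500 mm (1.0 is 500 mm), then the turn, a rotation vector about the tool's x, y, z in units of 90 degrees (1.0 is 90 degrees). In form: [claw, tx, ty, tz, wx, wy, wz, claw, tx, ty, tz, wx, wy, wz, ...]. A call has exactly 5 rows; each row is the pose to reach, as a shift and turn from the pose commanded when the call began, along the tool's axes at that moment; what a row does not reach only later rows make up. A row lasts 1/12 s, in which the tool goes at most 41.7 mm and 7.16 degrees, less where a joint would pass 70% of its speed; a pose out of reach is approached as far as the arm can. A call with a number of a shift or a turn outside -1 to 1 is refused whole. A call with a gripper value outside its range is refused whole. The fingers move at their own pace and stop on an object; "newtons" is the grip in N (left out, the last holds). Time passes only in rows, so rows that repeat a pose let the fingers close, or fill a call up. It gives the time, the measured TCP pose, the force, the opening and the grip force at its end, in the units of the state.
- read_state(): the state, without advancing time (a new reading comes with each control period).
- grab_frame(name): name is "scene" or "side" or "wrist"; returns a dict with "frame" (384x512x3 uint8, red, green, blue), "fx", "fy", "cx", "cy" (pixels), "rvec" (rotation vector, rad) and "tvec" (3), from world to camera coordinates, as OpenCV has them. Camera axes: x right, y down, z forward; pixel columns grow to the right and rows downward; lengths in mm; the calibration is good to about 2 mm. A picture is of the moment at which its call begins. There is no depth.
- hand_in(): hands the job in; it is judged then, once.
The state is a dict: "t": time; "qpos": joint angles; "joint_vel": joint speeds; "effort": joint torques, N m; "tool_pos": TCP position; "tool_rot": TCP orientation; "ft_force": force on the tool from outside, world axes, zero at the start; "ft_torque": the same for the moment, N m; "grip_width": finger opening in mm; "grasp_force": force on a finger pad.
Only numpy, scipy, OpenCV 4.12 (cv2) and the standard library are available. Lean on these libraries where they do the work, as an engineer would, in place of code of your own. Each camera call takes 0.05 s, during which the arm holds its last target. There are 200 camera calls.

## Working session

There is one attempt and no reset: what is moved stays moved. The work goes in short steps, Python scripts to look and compute and a tool call to move; the robot and the scene stay as the last step left them, time stands still between calls to the robot, and variables do not carry over. Pictures are saved under pics/ and viewed, at most 10 in all, crops included, and the job is handed in when it is done.

Besides the shell and the picture viewer there is one more tool, called in YAML: its name, and indented under it one key for each argument. drive_tool: Moves the arm, as the interface text tells. Its arguments: {"type":"object","properties":{"deltas":{"type":"array"},"newtons":{"type":"number"}},"required":["deltas"]}

```bash
mkdir -p pics; ls; python3 - <<'E'
from workcell import *
import cv2,numpy as np
for n in("scene","side","wrist"):
    f=grab_frame(n); cv2.imwrite(f"pics/{n}0.png",f["frame"][:,:,::-1])
    np.savez(f"{n}0.npz",**f)
    R=cv2.Rodrigues(np.array(f["rvec"]))[0]; print(n,-R.T@np.array(f["tvec"]),R[2])
s=read_state();print(s["t"],s["tool_pos"],s["tool_rot"],s["grip_width"])
E
```

```text
pics
scene [1126.24084492   67.59429438  702.05803331] [-0.7061071  -0.09725479 -0.70139452]
side [ 128.37305973 -508.33038276  778.86761487] [ 0.43004337  0.52468439 -0.73468973]
wrist [123.59684442 617.53379853 373.96794499] [ 0.29508538 -0.10033063 -0.9501886 ]
0.15 [199.34135164 591.98514852 230.71428672] [-8.69812831e-05  1.61698560e-01  9.86840051e-01 -5.31387647e-04] 85.63752002018963
```

View pics/scene0.png

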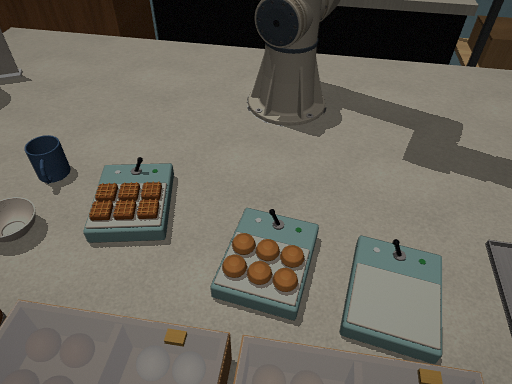

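View pics/side0.png

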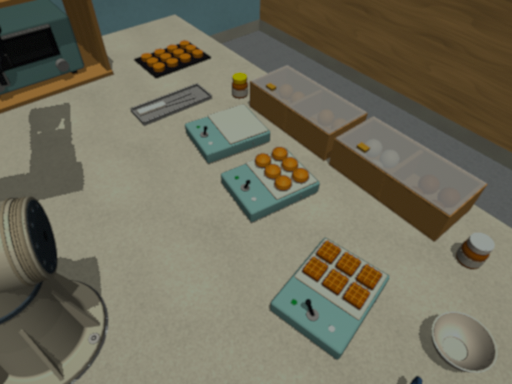

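The scene view shows the rolls warmer in the middle: bat at about (275,218), white dot at (258,220), green dot at (298,230). In the side view its bat is at about (246,185). Next I'll zoom in on both.

```bash
python3 - <<'E'
import cv2,numpy as np
a=cv2.imread("pics/scene0.png")[200:250,235:325]; b=cv2.imread("pics/side0.png")[165:215,215:305]
o=np.vstack([cv2.resize(i,None,fx=6,fy=6,interpolation=cv2.INTER_CUBIC) for i in(a,b)])
cv2.imwrite("pics/crop0.png",o)
E
```

```text
(no output)
```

View pics/crop0.png

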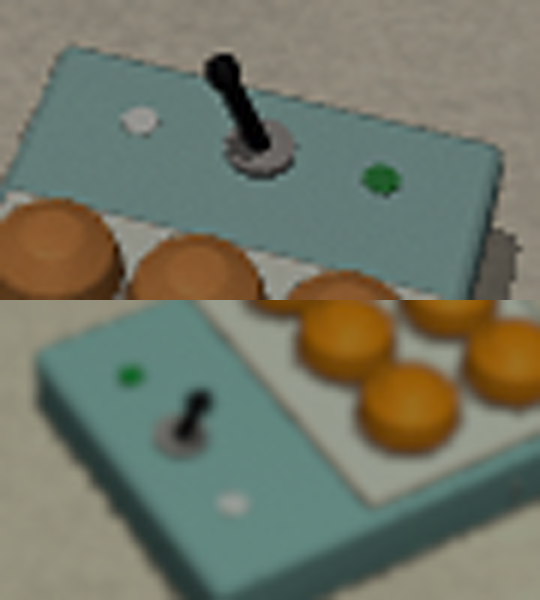

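The crop shows, in crop pixels (scene above, side below):

| View | White dot | Green dot | Collar | Ball |
|---|---|---|---|---|
| Scene | (140,121) | (381,180) | (260,149) | (222,71) |
| Side | (233,203) | (130,76) | (181,136) | (200,102) |

```bash
python3 - <<'E'
import cv2,numpy as np
from scipy.spatial.transform import Rotation as Ro
P={}
def cam(n):
    f=np.load(n+"0.npz");R=cv2.Rodrigues(f["rvec"])[0];return f,R,-R.T@f["tvec"].ravel()
def ray(n,p):
    f,R,c=cam(n);d=R.T@np.array([(p[0]-f["cx"])/f["fx"],(p[1]-f["cy"])/f["fy"],1]);return c,d
off={"scene":(235,200),"side":(215,165)}
px={"scene":dict(w=(140,121),g=(381,180),c=(260,149),b=(222,71)),"side":dict(w=(233,203),g=(130,76),c=(181,136),b=(200,102))}
rays={}
for n in px:
    for k,p in px[n].items():
        q=(np.array(p)+.5)/6-.5+off[n]; c,d=ray(n,q); rays[n,k]=(c,d)
        z=dict(w=45.5,g=45.5,c=47,b=82)[k]
        print(n,k,(c+d*(z-c[2])/d[2]).round(1))
for k in "wgcb":
    (c1,d1),(c2,d2)=rays["scene",k],rays["side",k]
    s=np.linalg.lstsq(np.c_[d1,-d2],c2-c1,rcond=None)[0]
    a,b=c1+d1*s[0],c2+d2*s[1];print(k,((a+b)/2).round(1),np.linalg.norm(a-b).round(1))
print(Ro.from_quat([1.6169e-1,.98684,-.00053,-8.7e-5]).as_matrix().round(4))
E
```

```text
scene w [551.6  -7.2  45.5]
scene g [564.8  81.6  45.5]
scene c [558.9  37.5  47. ]
scene b [555.7  21.7  82. ]
side w [550.7  -7.2  45.5]
side g [562.9  81.8  45.5]
side c [556.9  36.8  47. ]
side b [555.2  21.4  82. ]
w [551.1  -7.1  45. ] 0.4
g [563.6  82.   44.5] 1.0
c [557.7  37.5  45.8] 0.4
b [555.4  21.7  81.7] 0.1
[[-9.477e-01  3.191e-01 -3.000e-04]
 [ 3.191e-01  9.477e-01 -1.000e-03]
 [ 0.000e+00 -1.100e-03 -1.000e+00]]
```

Both views agree to within 1 mm. The pivot is at about (557.6, 37.3), and its y axis points along (0.139, 0.990). I'll shut the fingers and fly high to the off side of the bat.

drive_tool:
  deltas: [-1,-0.0526,-0.0463,0,0,0,0,-1,-0.105,-0.0926,0,0,0,0,-1,-0.158,-0.139,0,0,0,0,-1,-0.21,-0.185,0,0,0,0,-1,-0.263,-0.2315,0,0,0,0]

```text
t: 0.57
tool_pos: [287.4, 439.1, 231.0]
tool_rot: [-0.0, 0.161, 0.987, -0.0]
ft_force: [0.9, 0.4, 0.1]
grip_width: 25.5
grasp_force: 0.0
```

drive_tool:
  deltas: [-1,-0.0526,-0.0463,0,0,0,0,-1,-0.105,-0.0926,0,0,0,0,-1,-0.158,-0.139,0,0,0,0,-1,-0.21,-0.185,0,0,0,0,-1,-0.263,-0.2315,0,0,0,0]

```text
t: 0.98
tool_pos: [375.2, 287.4, 231.3]
tool_rot: [0.0, 0.162, 0.987, 0.0]
ft_force: [0.8, 0.5, -0.2]
grip_width: -0.4
grasp_force: 0.0
```

drive_tool:
  deltas: [-1,-0.0526,-0.0463,0,0,0,0,-1,-0.105,-0.0926,0,0,0,0,-1,-0.158,-0.139,0,0,0,0,-1,-0.21,-0.185,0,0,0,0,-1,-0.263,-0.2315,0,0,0,0]

```text
t: 1.4
tool_pos: [462.9, 135.7, 231.3]
tool_rot: [0.0, 0.162, 0.987, 0.0]
ft_force: [0.0, 0.1, 0.3]
grip_width: -0.3
grasp_force: 0.0
```

drive_tool:
  deltas: [-1,-0.0526,-0.0463,0,0,0,0,-1,-0.105,-0.0926,0,0,0,0,-1,-0.158,-0.139,0,0,0,0,-1,-0.21,-0.185,0,0,0,0,-1,-0.263,-0.2315,0,0,0,0]

```text
t: 1.82
tool_pos: [550.6, -16.1, 231.2]
tool_rot: [-0.0, 0.162, 0.987, 0.0]
ft_force: [-0.1, -0.2, -0.0]
grip_width: 0.4
grasp_force: 0.0
```

drive_tool:
  deltas: [-1,0,0,0.02,0,0,-0.06,-1,0,0,0.04,0,0,-0.118,-1,0,0,0.06,0,0,-0.118,-1,0,0,0.06,0,0,-0.118,-1,0,0,0.06,0,0,-0.118]

```text
t: 2.23
tool_pos: [549.6, -14.0, 200.7]
tool_rot: [-0.001, 0.071, 0.997, -0.0]
ft_force: [0.2, -0.0, -0.2]
grip_width: 0.1
grasp_force: 0.0
```

drive_tool:
  deltas: [-1,0,0,0.06,0,0,0,-1,0,0,0.12,0,0,0,-1,0,0,0.18,0,0,0,-1,0,0,0.23,0,0,0,-1,0,0,0.264,0,0,0]

```text
t: 2.65
tool_pos: [549.5, -13.8, 67.7]
tool_rot: [-0.001, 0.07, 0.998, -0.0]
ft_force: [-0.6, 0.0, -0.4]
grip_width: 0.2
grasp_force: 0.0
```

```bash
python3 - <<'E'
from workcell import *
import cv2,numpy as np
o=[]
for n,(r,c) in dict(scene=(170,215),side=(130,185)).items():
    f=grab_frame(n)["frame"][r:r+90,c:c+140,::-1]; o.append(cv2.resize(f,None,fx=4,fy=3.3,interpolation=cv2.INTER_CUBIC))
cv2.imwrite("pics/crop1.png",np.vstack(o))
s=read_state();print(s["tool_pos"],s["ft_force"])
E
```

```text
[548.47762693 -13.79164685  67.28659507] [0.84593741 0.12668988 0.47213219]
```

View pics/crop1.png

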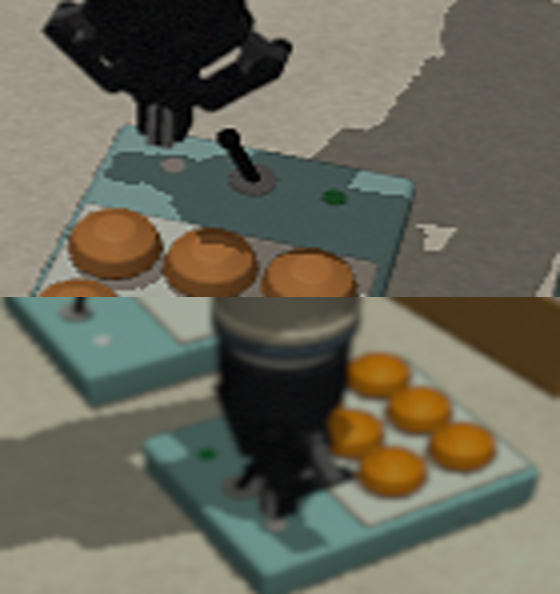

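The bat is still off, and the shut fingers stand beside it over the white-dot side (scene crop about (162,140), ball at (228,138)). I'll push along tool +y.

drive_tool:
  deltas: [-1,0,0.012,0,0,0,0,-1,0,0.024,0,0,0,0,-1,0,0.036,0,0,0,0,-1,0,0.046,0,0,0,0,-1,0,0.056,0,0,0,0]

```text
t: 3.17
tool_pos: [555.0, 14.1, 70.5]
tool_rot: [0.001, 0.07, 0.998, 0.0]
ft_force: [-0.5, -0.9, 0.2]
grip_width: -0.3
grasp_force: 0.4
```

drive_tool:
  deltas: [-1,0,0.008,0,0,0,0,-1,0,0.016,0,0,0,0,-1,0,0.022,0,0,0,0,-1,0,0.028,0,0,0,0,-1,0,0.028,0,0,0,0]

```text
t: 3.58
tool_pos: [556.0, 27.8, 69.2]
tool_rot: [-0.0, 0.07, 0.998, 0.0]
ft_force: [-0.1, -0.4, 0.3]
grip_width: -0.3
grasp_force: 0.0
```

```bash
python3 - <<'E'
from workcell import *
import cv2,numpy as np
f=grab_frame("scene")["frame"][170:260,215:355,::-1]; cv2.imwrite("pics/crop2.png",cv2.resize(f,None,fx=4,fy=4,interpolation=cv2.INTER_CUBIC))
s=read_state();print(s["tool_pos"],s["ft_force"])
E
```

```text
[555.9852695   27.53849627  69.19065633] [-0.05363151 -0.72085537 -0.18262977]
```

View pics/crop2.png

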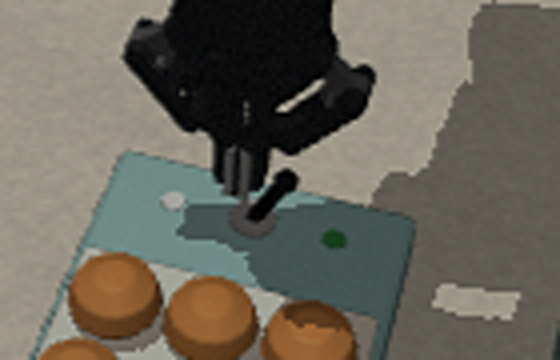

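The bat has snapped over: it now leans to the green dot, with the ball at crop (288,180). I'll back off to -y, then lift.

drive_tool:
  deltas: [-1,0,-0.02,0,0,0,0,-1,0,-0.05,0,0,0,0,-1,0,-0.08,0,0,0,0,-1,0,-0.08,-0.05,0,0,0,-1,0,-0.08,-0.1,0,0,0]

```text
t: 4.05
tool_pos: [548.7, -14.0, 118.4]
tool_rot: [-0.002, 0.07, 0.998, -0.0]
ft_force: [0.8, 0.2, -0.4]
grip_width: 0.1
grasp_force: 0.0
```

drive_tool:
  deltas: [-1,0,0,-0.06,0,0,0,-1,0,0,-0.12,0,0,0,-1,0,0,-0.18,0,0,0,-1,0,0,-0.22,0,0,0,-1,0,0,-0.22,0,0,0]

```text
t: 4.47
tool_pos: [552.7, -13.3, 233.9]
tool_rot: [0.004, 0.07, 0.998, 0.0]
ft_force: [0.6, -1.0, 0.7]
grip_width: -0.3
grasp_force: 0.0
```

drive_tool:
  deltas: [-1,0,0,0,0,0,0,-1,0,0,0,0,0,0,-1,0,0,0,0,0,0,-1,0,0,0,0,0,0,-1,0,0,0,0,0,0]

```text
t: 4.88
tool_pos: [549.9, -12.4, 228.2]
tool_rot: [-0.001, 0.07, 0.998, -0.0]
ft_force: [0.0, -0.0, -0.0]
grip_width: 0.2
grasp_force: 0.0
```

```bash
python3 - <<'E'
from workcell import *
import cv2
cv2.imwrite("pics/end.png",grab_frame("scene")["frame"][:,:,::-1])
print(read_state()["ft_force"])
E
```

```text
[-0.28864834 -0.03894407  0.21720616]
```

View pics/end.png

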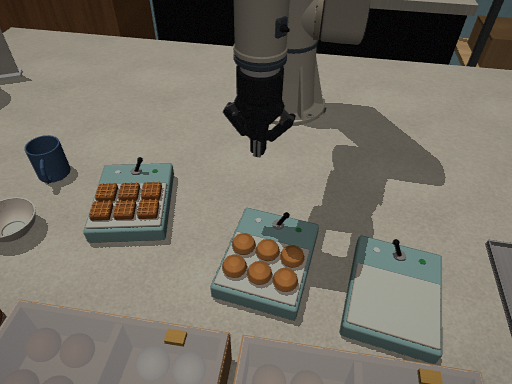

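The rolls bat leans to the green dot at (284,218), the other two bats haven't moved, and the arm is clear.

```bash
python3 -c "from workcell import *; print(hand_in())"
```

```text
the job is handed in; nothing more can be done
None
```

The rolls warmer is switched on: its bat snapped over to the green-dot side and stayed there, the other two switches look unmoved in the final picture, and the job is handed in (no verdict was returned).

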